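# Release a left-hand rotor nut with its key

### The job

Take the blue-handled rotor key from its stand and loosen the brass nut of the centrifuge, whose left-hand thread loosens clockwise (never tighten it): press the blade gently onto the floor of its slot and, keeping up a light steady pressure (about 5 to 10 N) as the nut climbs, turn until the red line on the nut meets the red line on the hub. Never press down with 20 N or knock the centrifuge; then put the key back upright, fully down in its stand. Leave the dish, tube rack and dropper bottle alone.

Things in the scene. Friction and masses are not known exactly. Their poses are not given: they have to be found in the camera images.
- centrifuge: round white bench centrifuge without lid, fixed to the worktop, 150 across; origin at the centre of its underside, z up, -x its front. A dark rotor (120 across, with eight tube places round it, tops at most 76 high) and a flat aluminium hub (62 across, top at 78) are fixed; the nut stands on the axis. (A tall clear shield belonging to the room stands on the worktop to the right of the work: keep the arm clear of it.)
- hub_line (a point): red line engraved on the fixed hub, at the front (-x) of the axis, 26.5 from the axis, 78 above the worktop
- rotor_nut (a joint): turn of the brass nut in rad, growing CLOCKWISE seen from above, which loosens it (left-hand thread) and makes it climb some millimetres on the way to the line. It starts between 0.1 and 0.45; at 1.45 its red line meets the hub's red line. Hard stops at -0.2 (tight) and 1.9. It turns stiffly, about 0.08 N m, and stays where left
- nut_slot (a point): centre of the slot's floor in the brass nut, on the axis; x along the slot, z up. The nut is a round flange 47 across, 4 thick, with two parallel jaws on it, each 34 long, 10 wide, 5 high above the slot's floor, leaving between them a slot 7.5 wide, 5 deep, open at its ends. Moves with the nut
- slot_pad: dark hard steel pad, 33 x 7 x 2, that forms the floor of the nut's slot; the blade's lower edge must bear on it while the nut turns. Rigid: it yields only a fraction of a mm under 10 N. Origin at its underside, 2 below the slot's floor
- nut_line (a point): red line engraved in the nut's flange beside one jaw, 19 from the axis, at right angles to the slot; moves with the nut
- key_grip (a point): centre of the blue handle of the loose rotor key (80 g): handle 40 wide (x), 14 thick (y), 38 high; x along the blade's width, z up. 75 above the blade's lower edge. The blade below is 26 wide (x) and 5 thick (y), its lowest 4 tapered to 3 thick at the edge; the steel reaches 54 up to the handle. Half a turn about z gives the same key
- key_tip (a point): middle of the lower edge of the key's blade, 75 below key_grip
- key_stand: grey block 80 x 56 x 45 high, fixed; origin at the centre of its underside; in its top is a slot 29 (x) by 8 (y), 33 deep, in which the key stands upright
- stand_floor (a point): centre of the floor of the stand's slot, 12 above the worktop; x along the slot
- petri_dish: loose round plastic dish, 66 across, 16 high; origin at the centre of its underside
- tube_rack: loose blue rack with small tubes, 60 x 100 x 35; origin at the centre of its underside
- dropper: loose small amber dropper bottle, 27 across, 78 high; origin at the centre of its underside
Not all that is in view belongs to the job. What is shaped like the part that bears key_grip but green is not meant. Leave any turquoise look-alike of the key_stand alone.

How it is judged:
By the outcome, as a careful person would: the job done as asked, in the order asked, and still so for the second after the job is handed in, with the robot touching nothing.
It also fails if it takes over 72 s, if anything falls off the work surface, if the arm or the gripper's body presses on something with over 40 N, if the wrist force passes 120 N, or if a joint passes its speed limit or range.

### The arm

A 7-joint arm with a two-finger parallel gripper is mounted at the origin on a cart in front of the work surface, level with it; the furniture and walls round the work are solid. World frame = base frame: x ahead of the robot, y to its left, z up, the work surface at z = 0. Lengths are in m, angles in rad, forces in N, time in s.
With the tool pointing down it reaches from about 0.4 to 0.875 m from the base axis. Payload 19.3 kg.
Tool frame: the origin (TCP) lies at the very end of the fingers, on their centre line; the grasp point (between the pads) lies 19 mm behind it; z points along the fingers, y is the line along which they close (so a half turn about z gives the same grasp; the last joint's range is limited). The gripper opens to 85 mm and grips with 20 to 120 N. Pads are 22 mm wide; open, the fingers measure 114 mm over their backs; the gripper's body (76 mm by 85 mm) begins 54 mm behind the grasp point. The pads swing forward as they close: fully open they stand 13 mm farther back than shut.
Start: joints at [-1.33, 0.521, -0.036, 1.599, 0.021, 1.021, -0.113], TCP at [0.191, 0.595, 0.231] pointing down, gripper open.
Joint ranges: [-2.91, 2.91], [-0.3, 2.13], [-1.5, 1.42], [0.17, 2.43], [-1.26, 4.41], [0.16, 1.93], [-2.52, 2.52]. Speed limits (rad/s): [1.89, 1.89, 2.39, 2.39, 3.01, 3.01, 3.01].

### API

Orientations are given as [roll, pitch, yaw] about the fixed x, y, z axes, in that order (R = Rz(yaw) Ry(pitch) Rx(roll)).
In Python, from workcell import monitor, optics, job_done gives the robot as it stands.
- The arm moves only by the shell command python3 -m handwheel 'ROWS' [FORCE]. ROWS is JSON, a list of rows, each an object of numbers: "dx", "dy", "dz": the shift along the tool's x, y, z in cm; "wx", "wy", "wz": the turn, a rotation vector about the tool's x, y, z in rad; "claw": the opening in per cent of the stroke, from 0 (shut) to 100 (fully open). A call has 1 to 8 rows; each row shifts and turns the commanded pose from where the row before left it, along the tool's axes as they then stand; what a row does not reach is not made up. A row lasts 1/8 s, in which the tool goes at most 62.5 mm and 10.7 degrees, less where a joint would pass 70% of its speed; a pose out of reach is approached as far as the arm can. A call with a gripper value outside its range is refused whole. The fingers move at their own pace and stop on an object; FORCE is the grip in N (left out, the last holds). Time passes only in rows, so rows that do not move let the fingers close. It gives the time, the measured TCP pose, the force, the opening and the grip force at its end, in the units of the state.
- monitor.observe(): the state, without advancing time (a new reading comes with each control period).
- optics.grab_frame(name): name is "scene" or "top" or "wrist"; returns a dict with "frame" (480x640x3 uint8, blue, green, red), "fovy" (degrees; the focal length in pixels is half the picture's height over the tangent of half this angle, whatever the lens; pixels are square), "cx", "cy" (the principal point, pixels), "R" (3x3) and "t" (3): a world point X has camera coordinates R X + t. Camera axes: x right, y down, z forward; pixel columns grow to the right and rows downward; lengths in m; the calibration is good to about 2 mm. A picture is of the moment at which its call begins. There is no depth.
- job_done(): hands the job in; it is judged then, once.
Trained networks look in the newest picture that a camera, given by its name, has taken for a name from the list of things; names that differ only in an ending like _2 or _b are one class to them, and where a whole thing is asked for, a point or a joint stands for the part that bears it (a point fixed in the world has none). Each returns a list of dicts, best first, with "p" (0 to 1); they miss things now and then, are a little off and sometimes report something else, mostly with a low value. They report only what shows in the picture. A call takes as long as a camera call. They do not tell look-alikes from the thing itself.
- optics.masks_of(name, camera): "region" (480x640 bool, what is visible of it) and "rect" ([left, top, width, height] in pixels, round what is visible of it).
The state is a dict: "clock": time; "qpos": joint angles; "qd": joint speeds; "joint_efforts": joint torques, N m; "position": TCP position; "tool_rot": TCP orientation; "force": force on the tool from outside, world axes, zero at the start; "moment": the same for the moment, N m; "grip_width": finger opening in m; "finger_force": force on a finger pad.
Only numpy, scipy, OpenCV 4.12 (cv2) and the standard library are available. Lean on these libraries where they do the work, as an engineer would, in place of code of your own. Each camera call takes 0.05 s, during which the arm holds its last target. There are 200 camera calls.

## Working session

There is one attempt and no reset: what is moved stays moved. The work goes in short steps, Python scripts to look and compute and a shell command to move; the robot and the scene stay as the last step left them, time stands still between calls to the robot, and variables do not carry over. Pictures are saved under pics/ and viewed, at most 10 in all, crops included, and the job is handed in when it is done.

```bash
mkdir -p pics; ls
cat > h.py <<'E'
import numpy as np, cv2
from workcell import monitor, optics, job_done
def grab(n):
    return optics.grab_frame(n)
def proj(f,X):
    c=np.asarray(f["R"])@np.asarray(X)+np.asarray(f["t"]); F=240/np.tan(np.radians(f["fovy"])/2)
    return np.array([f["cx"]+F*c[0]/c[2], f["cy"]+F*c[1]/c[2]])
def ray(f,u,v,z):
    F=240/np.tan(np.radians(f["fovy"])/2); R=np.asarray(f["R"]); t=np.asarray(f["t"])
    d=R.T@np.array([(u-f["cx"])/F,(v-f["cy"])/F,1]); o=-R.T@t
    return o+d*(z-o[2])/d[2]
def st():
    s=monitor.observe(); print({k:np.round(s[k],4).tolist() for k in ["clock","qpos","position","tool_rot","force","moment","grip_width","finger_force"]}); return s
E
python3 - <<'E'
from h import *
st()
a=[]
for n in ["scene","top"]:
    f=grab(n); cv2.imwrite(f"pics/{n}0.png",f["frame"]); print(n,f["fovy"],-np.asarray(f["R"]).T@f["t"])
    for k,z in [("key_grip",.087),("key_stand",.045),("centrifuge",.07),("rotor_nut",.085),("slot_pad",.08),("petri_dish",.01),("dropper",.07),("tube_rack",.035)]:
        for d in optics.masks_of(k,n)[:3]:
            v,u=np.nonzero(d["region"]); m=(u.mean(),v.mean())
            print(k,round(d["p"],2),d["rect"],np.round(m),np.round(ray(f,*m,z),3))
E
```

```text
pics
{'clock': 0.0, 'qpos': [-1.3302, 0.522, -0.0363, 1.6, 0.0212, 1.0211, -0.1128], 'position': [0.1911, 0.5947, 0.2307], 'tool_rot': [-3.1404, 0.0001, 2.8308], 'force': [-0.1773, 0.168, -0.0541], 'moment': [-0.0388, 0.0226, 0.0676], 'grip_width': 0.0855, 'finger_force': 0.0}
scene 50.58774220904552 [ 0.24704173 -0.46696317  0.72978281]
key_grip 0.97 [317.3, 231.9, 24.0, 29.0] [328. 243.] [0.528 0.029 0.087]
key_grip 0.57 [251.3, 258.5, 26.6, 34.5] [265. 275.] [0.406 0.019 0.087]
key_stand 0.83 [164.7, 250.1, 58.2, 43.3] [194. 269.] [0.314 0.121 0.045]
key_stand 0.61 [299.5, 242.5, 52.9, 48.2] [328. 267.] [0.52  0.014 0.045]
centrifuge 0.93 [210.8, 154.6, 72.8, 69.2] [247. 192.] [0.464 0.231 0.07 ]
rotor_nut 0.82 [233.5, 163.1, 20.7, 18.0] [245. 170.] [0.479 0.275 0.085]
petri_dish 0.82 [394.6, 252.6, 40.3, 33.1] [413. 269.] [ 0.667 -0.039  0.01 ]
dropper 0.63 [355.7, 332.3, 18.1, 35.6] [365. 351.] [ 0.48  -0.167  0.07 ]
tube_rack 0.69 [329.8, 169.7, 44.5, 51.5] [353. 198.] [0.651 0.15  0.035]
top 42.30475663701773 [0.31172446 0.05365171 1.07394734]
key_grip 0.67 [309.5, 192.9, 13.1
[... 374 characters left out ...]
3] [173. 247.] [0.472 0.27  0.07 ]
rotor_nut 0.61 [154.8, 227.2, 27.9, 30.9] [167. 241.] [0.478 0.278 0.085]
slot_pad 0.37 [161.1, 232.8, 10.8, 17.2] [166. 242.] [0.479 0.281 0.08 ]
petri_dish 0.93 [336.1, 127.0, 38.9, 28.3] [354. 141.] [ 0.667 -0.036  0.01 ]
petri_dish 0.27 [154.6, 224.8, 24.4, 28.8] [166. 241.] [0.492 0.295 0.01 ]
dropper 0.83 [413.0, 223.6, 16.4, 18.4] [420. 234.] [ 0.486 -0.135  0.07 ]
dropper 0.72 [128.4, 203.5, 92.2, 90.7] [173. 247.] [0.472 0.27  0.07 ]
dropper 0.71 [153.4, 226.0, 28.2, 31.0] [167. 241.] [0.482 0.282 0.07 ]
tube_rack 0.8 [209.6, 126.8, 57.4, 40.4] [237. 145.] [0.656 0.17  0.035]
tube_rack 0.64 [152.9, 227.3, 27.6, 29.8] [166. 241.] [0.487 0.29  0.035]
```

View pics/top0.png

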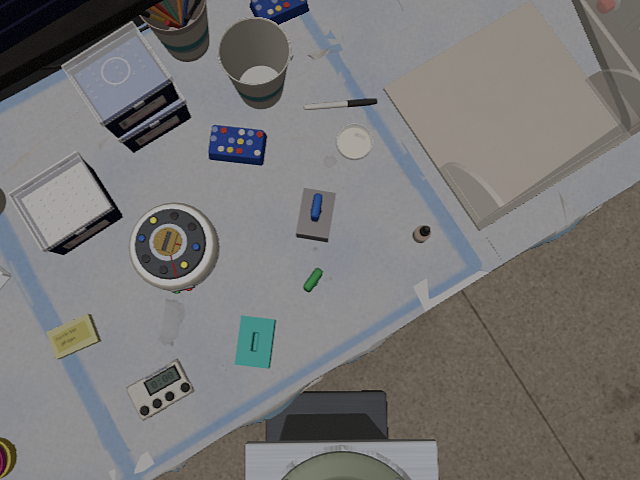

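View pics/scene0.png

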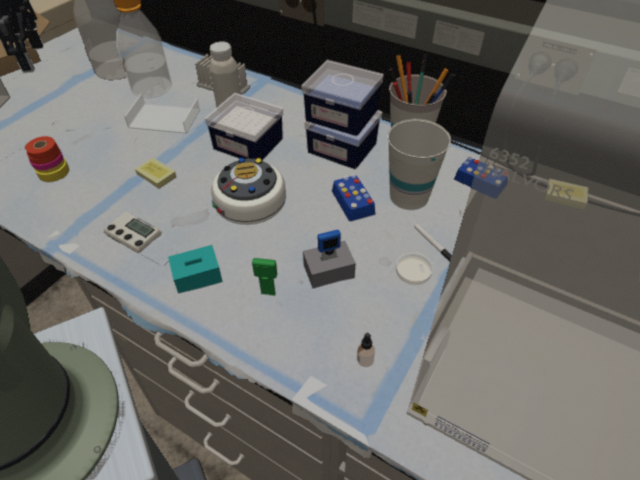

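The blue key (top 316,207 / scene 328,243) stands in the grey stand (315,216). The look-alikes are the green key (312,280) and the turquoise stand (254,341). The centrifuge is at (168,243), with its red hub line toward (175,268). I choose the blue key in the grey stand. I'll pass over the centrifuge first so the wrist camera can see it.

```bash
python3 -m handwheel '[{"dx":-4.6,"dy":-2.8},{"dx":-4.6,"dy":-2.8},{"dx":-4.6,"dy":-2.8},{"dx":-4.6,"dy":-2.8},{"dx":-4.6,"dy":-2.8},{"dx":-4.6,"dy":-2.8},{"dx":-4.6,"dy":-2.8},{"dx":-4.6,"dy":-2.8}]'; python3 -m handwheel '[{"dx":0},{"dx":0}]'
python3 - <<'E'
from h import *
st()
f=grab("wrist"); cv2.imwrite("pics/w0.png",f["frame"]); np.savez("w0.npz",**f)
print(f["fovy"],-np.asarray(f["R"]).T@f["t"])
for k,z in [("centrifuge",.07),("rotor_nut",.083),("slot_pad",.08),("key_grip",.087)]:
    for d in optics.masks_of(k,"wrist")[:2]:
        v,u=np.nonzero(d["region"]); m=(u.mean(),v.mean())
        print(k,round(d["p"],2),d["rect"],np.round(m),np.round(ray(f,*m,z),4))
E
```

```text
{'clock': 0.9, 'qpos': [-1.3302, 0.5214, -0.0363, 1.5995, 0.0212, 1.0211, -0.1128], 'position': [0.1911, 0.5951, 0.2313], 'tool_rot': [-3.1416, -0.0, 2.8308], 'force': [0.5669, -0.0168, -0.0292], 'moment': [-0.0057, 0.05, -0.0192], 'grip_width': 0.0859, 'finger_force': 0.0}
61.51475430967408 [0.11507366 0.61861487 0.37422893]schema error: expected keys dx, dy, dz, wx, wy, wz, claw
schema error: expected keys dx, dy, dz, wx, wy, wz, claw
```

View pics/w0.png

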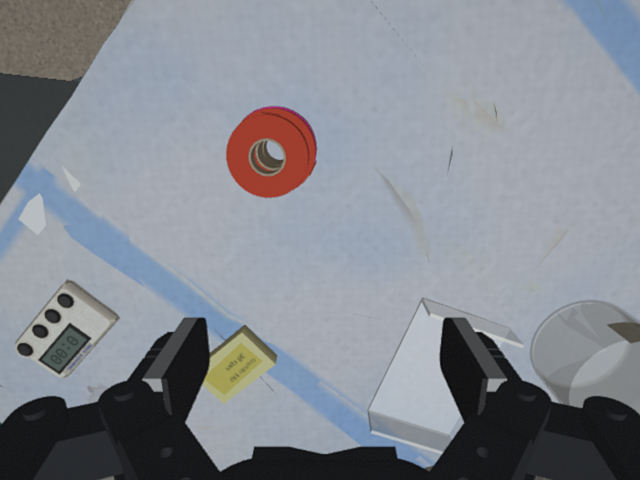

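```bash
python3 -m handwheel '[{"dx":-5.5,"dy":-2.8,"dz":0,"wx":0,"wy":0,"wz":0,"claw":100},{"dx":-5.5,"dy":-2.8,"dz":0,"wx":0,"wy":0,"wz":0,"claw":100},{"dx":-5.5,"dy":-2.8,"dz":0,"wx":0,"wy":0,"wz":0,"claw":100},{"dx":-5.5,"dy":-2.8,"dz":0,"wx":0,"wy":0,"wz":0,"claw":100},{"dx":-5.5,"dy":-2.8,"dz":0,"wx":0,"wy":0,"wz":0,"claw":100},{"dx":-5.5,"dy":-2.8,"dz":0,"wx":0,"wy":0,"wz":0,"claw":100},{"dx":-5.5,"dy":-2.8,"dz":0,"wx":0,"wy":0,"wz":0,"claw":100},{"dx":0,"dy":0,"dz":0,"wx":0,"wy":0,"wz":0,"claw":100}]'
cat > look.py <<'E'
from h import *
import sys
name=sys.argv[1]
st()
f=grab("wrist"); cv2.imwrite(f"pics/{name}.png",f["frame"]); np.savez(name+".npz",**f)
print(f["fovy"],-np.asarray(f["R"]).T@f["t"])
for k,z in [("centrifuge",.07),("rotor_nut",.083),("slot_pad",.08),("key_grip",.106),("key_stand",.045)]:
    for d in optics.masks_of(k,"wrist")[:2]:
        v,u=np.nonzero(d["region"]); m=(u.mean(),v.mean())
        (c,(w,h),a)=cv2.minAreaRect(np.stack([u,v],1).astype(np.float32))
        b=cv2.boxPoints((c,(w,h),a)); b=np.array([ray(f,*q,z)[:2] for q in b])
        e=[b[1]-b[0],b[2]-b[1]]; e.sort(key=lambda x:-np.hypot(*x))
        print(k,round(d["p"],2),d["rect"],np.round(m),np.round(ray(f,*m,z),4),"rect ctr",np.round(b.mean(0),4),"sides",np.round([np.hypot(*x) for x in e],4),"yaw",round(float(np.arctan2(e[0][1],e[0][0])),3))
E
python3 look.py w1
```

```text
clock: 2.15
position: [0.501, 0.2862, 0.2313]
tool_rot: [-3.141, 0.002, 2.824]
force: [-0.2, -0.2, 0.0]
grip_width: 0.0852
finger_force: 0.0
{'clock': 2.15, 'qpos': [-0.6602, 0.4452, 0.0516, 1.7334, -0.0247, 0.9634, 0.6534], 'position': [0.501, 0.2862, 0.2313], 'tool_rot': [-3.1406, 0.0017, 2.8237], 'force': [-0.1518, -0.2071, 0.0288], 'moment': [0.0372, 0.0261, 0.016], 'grip_width': 0.0852, 'finger_force': 0.0}
61.51475430967408 [0.42488674 0.31055421 0.37411784]
centrifuge 0.57 [218.1, 92.7, 176.2, 179.4] [305. 180.] [0.4699 0.2803 0.07  ] rect ctr [0.4751 0.279 ] sides [0.1353 0.1274] yaw -0.262
rotor_nut 0.8 [273.4, 163.0, 64.0, 65.8] [303. 197.] [0.4795 0.276  0.083 ] rect ctr [0.4802 0.2759] sides [0.0463 0.0451] yaw -0.31
slot_pad 0.76 [300.5, 178.9, 11.4, 44.1] [303. 198.] [0.4806 0.2752 0.08  ] rect ctr [0.4814 0.2748] sides [0.0343 0.0077] yaw -0.276
key_grip 0.95 [8.0, 311.9, 74.1, 69.3] [ 48. 344.] [0.5219 0.0552 0.106 ] rect ctr [0.5224 0.0578] sides [0.0692 0.0372] yaw 1.871
key_grip 0.69 [0.0, 176.1, 51.8, 51.9] [ 22. 198.] [0.4162 0.0974 0.106 ] rect ctr [0.4202 0.0971] sides [0.037  0.0327] yaw -0.531
key_stand 0.97 [28.6, 266.5, 109.4, 93.7] [ 89. 308.] [0.5226 0.0522 0.045 ] rect ctr [0.5281 0.0462] sides [0.0951 0.0813] yaw -0.126
```

View pics/w1.png

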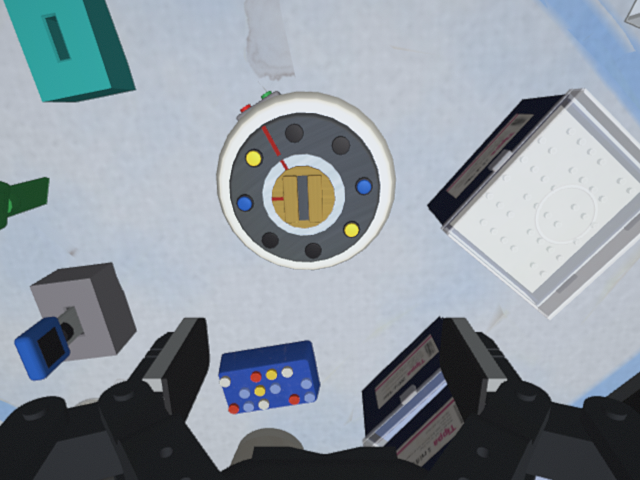

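Nut at (303,198). Its red line is at (278,199), pointing left, and the hub's red line runs (285,168)→(265,127), so about 62° clockwise remains. The blue key in the grey stand is at lower left (48,344). Next I'll put the camera over the key.

```bash
python3 -m handwheel '[{"dx":-3.7,"dy":-4.4,"dz":0,"wx":0,"wy":0,"wz":0,"claw":100},{"dx":-3.7,"dy":-4.4,"dz":0,"wx":0,"wy":0,"wz":0,"claw":100},{"dx":-3.7,"dy":-4.4,"dz":0,"wx":0,"wy":0,"wz":0,"claw":100},{"dx":-3.7,"dy":-4.4,"dz":0,"wx":0,"wy":0,"wz":0,"claw":100},{"dx":-3.7,"dy":-4.4,"dz":0,"wx":0,"wy":0,"wz":0,"claw":100},{"dx":0,"dy":0,"dz":0,"wx":0,"wy":0,"wz":-0.15,"claw":100},{"dx":0,"dy":0,"dz":0,"wx":0,"wy":0,"wz":0,"claw":100}]'
python3 look.py w2
python3 - <<'E'
from h import *
f=dict(np.load("w1.npz"))
c=ray(f,303.5,198,.082); 
for n,p,z in [("nutline",(278,199),.082),("hub1",(285,167),.078),("hub2",(265,127),.078)]:
    d=ray(f,*p,z)-c; print(n,d,np.hypot(*d[:2]),np.arctan2(d[1],d[0]))
E
```

```text
clock: 3.32
position: [0.6065, 0.0252, 0.2312]
tool_rot: [3.141, -0.0, 2.981]
force: [0.6, -0.0, 1.0]
grip_width: 0.0857
finger_force: 0.0
{'clock': 3.325, 'qpos': [-0.1865, 0.4939, 0.0686, 1.6534, -0.0394, 0.9958, 1.3055], 'position': [0.6065, 0.0252, 0.2312], 'tool_rot': [3.1411, -0.0003, 2.9808], 'force': [0.5771, -0.0387, 0.9625], 'moment': [0.0368, 0.0134, -0.0452], 'grip_width': 0.0857, 'finger_force': 0.0}
61.51475430967408 [0.5276239  0.0370322  0.37417829]
centrifuge 0.74 [518.3, 0.0, 121.3, 96.4] [584.  43.] [0.5147 0.2188 0.07  ] rect ctr [0.5178 0.2151] sides [0.0809 0.061 ] yaw 1.41
rotor_nut 0.56 [517.5, 0.0, 122.4, 95.8] [584.  43.] [0.5152 0.2112 0.083 ] rect ctr [0.5182 0.2075] sides [0.0775 0.0584] yaw 1.41
slot_pad 0.41 [239.8, 238.2, 63.4, 63.4] [270. 270.] [ 0.6404 -0.0247  0.08  ] rect ctr [ 0.6411 -0.0251] sides [0.0561 0.0513] yaw -0.178
key_grip 0.97 [306.0, 83.2, 26.8, 64.8] [319. 113.] [0.53   0.0333 0.106 ] rect ctr [0.5307 0.0335] sides [0.0387 0.0142] yaw -0.156
key_grip 0.5 [279.2, 57.8, 81.5, 108.5] [320. 110.] [0.5282 0.0342 0.106 ] rect ctr [0.5302 0.0338] sides [0.0653 0.0451] yaw 2.924
key_stand 0.65 [279.6, 57.5, 80.7, 109.0] [320. 110.] [0.5284 0.0336 0.045 ] rect ctr [0.5308 0.0328] sides [0.0802 0.056 ] yaw 2.928
nutline [-0.0051747 -0.0181196  0.       ] 0.018844031881079942 -1.8489772735204428
hub1 [-0.02519479 -0.0057375  -0.004     ] 0.025839820762401763 -2.917685498514618
hub2 [-0.05604024 -0.00956219 -0.004     ] 0.05685018559938565 -2.9725895298573417
```

View pics/w2.png

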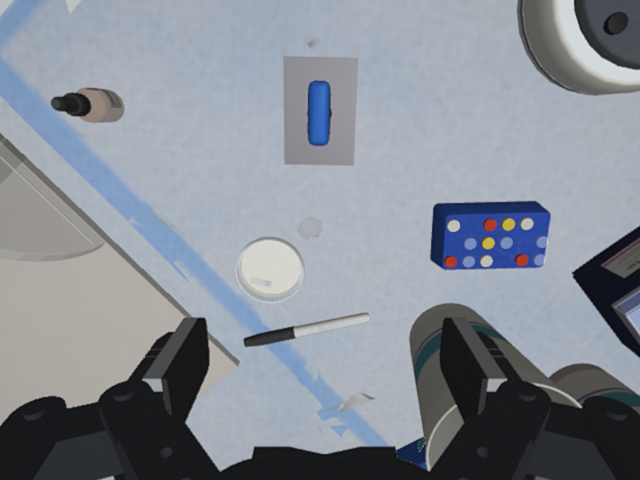

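The key handle (319,113) is centred in the grey stand and aligned with the tool, and it is the blue one. I'll go over it and down.

```bash
python3 -m handwheel '[{"dx":3.8,"dy":-0.2,"dz":2,"wx":0,"wy":0,"wz":0,"claw":100},{"dx":3.8,"dy":-0.2,"dz":3,"wx":0,"wy":0,"wz":0,"claw":100},{"dx":0,"dy":0,"dz":3.5,"wx":0,"wy":0,"wz":0,"claw":100},{"dx":0,"dy":0,"dz":3.5,"wx":0,"wy":0,"wz":0,"claw":100},{"dx":0,"dy":0,"dz":3,"wx":0,"wy":0,"wz":0,"claw":80},{"dx":0,"dy":0,"dz":1.2,"wx":0,"wy":0,"wz":0,"claw":60},{"dx":0,"dy":0,"dz":0,"wx":0,"wy":0,"wz":0,"claw":50},{"dx":0,"dy":0,"dz":0,"wx":0,"wy":0,"wz":0,"claw":40}]' 30
python3 look.py w3
```

```text
clock: 4.62
position: [0.5316, 0.033, 0.0703]
tool_rot: [3.141, 0.001, 2.981]
force: [-0.1, 0.5, 0.8]
grip_width: 0.0341
finger_force: 0.0
{'clock': 4.625, 'qpos': [-0.202, 0.613, 0.0392, 1.9683, -0.0424, 0.5596, 1.2757], 'position': [0.5316, 0.033, 0.0703], 'tool_rot': [3.1412, 0.0014, 2.9806], 'force': [-0.099, 0.4943, 0.7596], 'moment': [-0.0357, 0.0055, -0.026], 'grip_width': 0.0341, 'finger_force': 0.0}
61.51475430967408 [0.45245961 0.04481864 0.21316837]
slot_pad 0.41 [301.0, 261.8, 49.5, 158.7] [327. 344.] [0.5368 0.0321 0.08  ] rect ctr [0.5371 0.0321] sides [0.0693 0.0162] yaw -0.141
key_grip 0.96 [233.9, 0.0, 85.5, 50.2] [277.  20.] [0.4313 0.0369 0.106 ] rect ctr [0.4325 0.0367] sides [0.0196 0.0106] yaw 1.409
key_grip 0.73 [305.0, 258.1, 46.0, 162.8] [327. 344.] [0.5206 0.0345 0.106 ] rect ctr [0.5208 0.0346] sides [0.0562 0.0131] yaw -0.141
key_stand 0.83 [260.2, 186.4, 133.1, 178.3] [326. 255.] [0.5142 0.0355 0.045 ] rect ctr [0.5268 0.034 ] sides [0.0879 0.0547] yaw 2.918
```

View pics/w3.png

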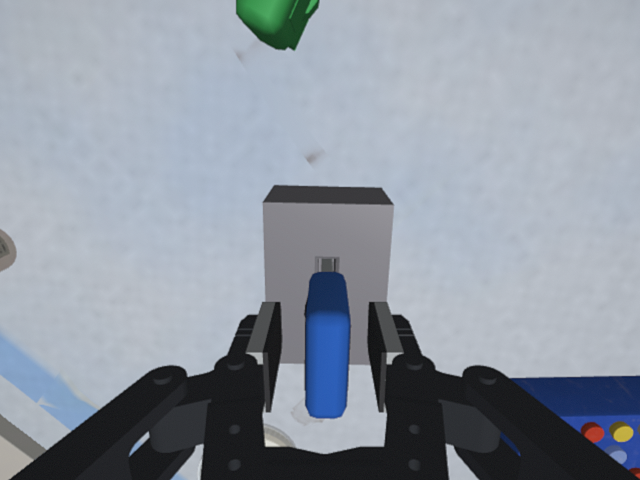

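The fingers straddle the blue handle (327,344) evenly, and the key stands in the grey stand. Closing now.

```bash
python3 -m handwheel '[{"dx":0,"dy":0,"dz":0,"wx":0,"wy":0,"wz":0,"claw":10},{"dx":0,"dy":0,"dz":0,"wx":0,"wy":0,"wz":0,"claw":5},{"dx":0,"dy":0,"dz":0,"wx":0,"wy":0,"wz":0,"claw":5},{"dx":0,"dy":0,"dz":0,"wx":0,"wy":0,"wz":0,"claw":5}]' 60; python3 -c "
from h import *
st()"
```

```text
clock: 5.42
position: [0.5312, 0.0329, 0.0695]
tool_rot: [3.141, 0.0, 2.981]
force: [-1.1, 0.3, 5.6]
grip_width: 0.0132
finger_force: 58.7
{'clock': 5.425, 'qpos': [-0.2018, 0.6144, 0.039, 1.9688, -0.0424, 0.5587, 1.2759], 'position': [0.5312, 0.0329, 0.0695], 'tool_rot': [3.1414, 0.0004, 2.9807], 'force': [-1.1472, 0.289, 5.6115], 'moment': [0.1391, 0.0862, -0.0214], 'grip_width': 0.0132, 'finger_force': 58.6578}
```

```bash
python3 -m handwheel '[{"dx":0,"dy":0,"dz":-1,"wx":0,"wy":0,"wz":0,"claw":5},{"dx":0,"dy":0,"dz":-2.5,"wx":0,"wy":0,"wz":0,"claw":5},{"dx":0,"dy":0,"dz":-3.5,"wx":0,"wy":0,"wz":0,"claw":5},{"dx":0,"dy":0,"dz":-3.5,"wx":0,"wy":0,"wz":0,"claw":5},{"dx":0,"dy":0,"dz":0,"wx":0,"wy":0,"wz":0,"claw":5},{"dx":0,"dy":0,"dz":0,"wx":0,"wy":0,"wz":0,"claw":5}]'; python3 -c "
from h import *
st()"; python3 -m handwheel '[{"dx":2.2,"dy":5.75,"dz":0,"wx":0,"wy":0,"wz":0,"claw":5},{"dx":2.2,"dy":5.75,"dz":0,"wx":0,"wy":0,"wz":0,"claw":5},{"dx":2.2,"dy":5.75,"dz":0,"wx":0,"wy":0,"wz":0,"claw":5},{"dx":2.2,"dy":5.75,"dz":0,"wx":0,"wy":0,"wz":0,"claw":5},{"dx":0,"dy":0,"dz":0,"wx":0,"wy":0,"wz":0.116,"claw":5},{"dx":0,"dy":0,"dz":0,"wx":0,"wy":0,"wz":0,"claw":5},{"dx":0,"dy":0,"dz":0,"wx":0,"wy":0,"wz":0,"claw":5}]';python3 look.py w4
```

```text
clock: 6.18
position: [0.5306, 0.0328, 0.1741]
tool_rot: [-3.141, -0.0, 2.981]
force: [-0.8, 0.1, -1.5]
grip_width: 0.0134
finger_force: 58.3
{'clock': 6.175, 'qpos': [-0.2162, 0.4488, 0.0571, 1.9052, -0.0349, 0.7889, 1.2699], 'position': [0.5306, 0.0328, 0.1741], 'tool_rot': [-3.1415, -0.0004, 2.9808], 'force': [-0.8114, 0.1401, -1.5084], 'moment': [-0.0025, -0.0859, 0.078], 'grip_width': 0.0134, 'finger_force': 58.3457}
clock: 7.05
position: [0.481, 0.273, 0.1738]
tool_rot: [-3.141, -0.0, 2.866]
force: [-0.9, -0.2, -0.9]
grip_width: 0.0128
finger_force: 58.6
{'clock': 7.05, 'qpos': [-0.6636, 0.4802, 0.0544, 1.8502, -0.0341, 0.8133, 0.7034], 'position': [0.481, 0.273, 0.1738], 'tool_rot': [-3.1405, -0.0004, 2.8662], 'force': [-0.9052, -0.2215, -0.8626], 'moment': [0.0656, 0.0092, -0.0479], 'grip_width': 0.0128, 'finger_force': 58.5952}
61.51475430967408 [0.4041425  0.29402801 0.31674549]
centrifuge 0.63 [224.4, 113.1, 208.3, 198.7] [329. 208.] [0.4623 0.2802 0.07  ] rect ctr [0.4688 0.2783] sides [0.1277 0.1234] yaw 2.739
rotor_nut 0.91 [292.9, 205.6, 73.0, 69.8] [330. 239.] [0.4781
[... 171 characters left out ...]
46] sides [0.0335 0.0261] yaw 2.684
slot_pad 0.58 [325.3, 221.2, 13.7, 49.7] [331. 238.] [0.4784 0.2771 0.08  ] rect ctr [0.4817 0.2753] sides [0.0327 0.0072] yaw 2.836
key_grip 0.95 [295.7, 244.8, 51.6, 178.3] [325. 343.] [0.5334 0.2573 0.106 ] rect ctr [0.5302 0.2582] sides [0.1218 0.0248] yaw -0.258
key_grip 0.85 [0.0, 194.7, 30.6, 40.6] [ 13. 214.] [0.4106 0.1173 0.106 ] rect ctr [0.4114 0.1174] sides [0.0228 0.0143] yaw -0.503
key_stand 0.62 [0.0, 296.7, 122.6, 113.8] [ 63. 351.] [0.5223 0.0482 0.045 ] rect ctr [0.5264 0.0478] sides [0.1004 0.0842] yaw -0.106
key_stand 0.62 [0.4, 0.9, 132.3, 107.7] [61. 55.] [0.3298 0.146  0.045 ] rect ctr [0.332  0.1484] sides [0.0783 0.064 ] yaw 1.295
```

View pics/w4.png

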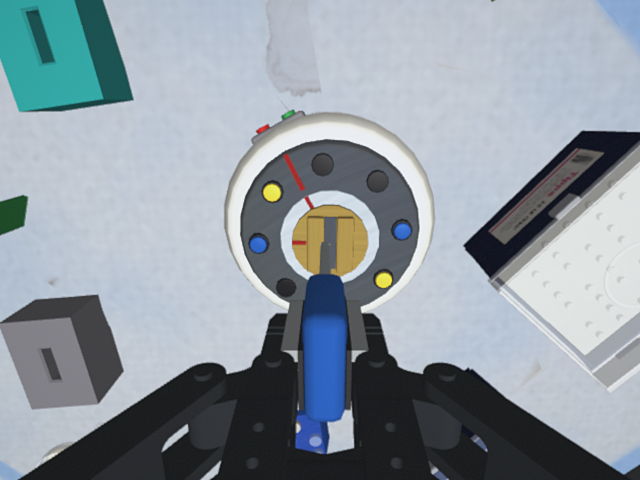

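Run:
```python
from h import *
from scipy.spatial.transform import Rotation as Ro
f=dict(np.load("w4.npz")); im=f["frame"]
s=monitor.observe(); p=np.array(s["position"]); R=Ro.from_euler("xyz",s["tool_rot"]).as_matrix()
for n,q in [("front edge +y",[.013,.0015,.0575]),("front -y",[.013,-.0015,.0575]),("front up+",[.013,.0025,.0535]),("front up-",[.013,-.0025,.0535]),("tip mid",[0,0,.0575])]:
    print(n,proj(f,p+R@q))
im=cv2.cvtColor(im,cv2.COLOR_BGR2BGR)
c=cv2.resize(im[185:285,270:390],None,fx=6,fy=6,interpolation=cv2.INTER_CUBIC); cv2.imwrite("pics/c4.png",c)
```

```text
front edge +y [330.16111591 242.02492202]
front -y [324.41975169 242.01661651]
front up+ [332.20847344 244.49057041]
front up- [322.46390758 244.47641611]
tip mid [327.20596964 265.17747013]Traceback (most recent call last):
  File "<stdin>", line 7, in <module>
AttributeError: module 'cv2' has no attribute 'COLOR_BGR2BGR'
```

Run:
```python
from h import *
f=dict(np.load("w4.npz")); im=f["frame"]
cv2.imwrite("pics/c4.png",cv2.resize(im[185:285,270:390],None,fx=6,fy=6,interpolation=cv2.INTER_CUBIC))
```

```text
(no output)
```

View pics/c4.png

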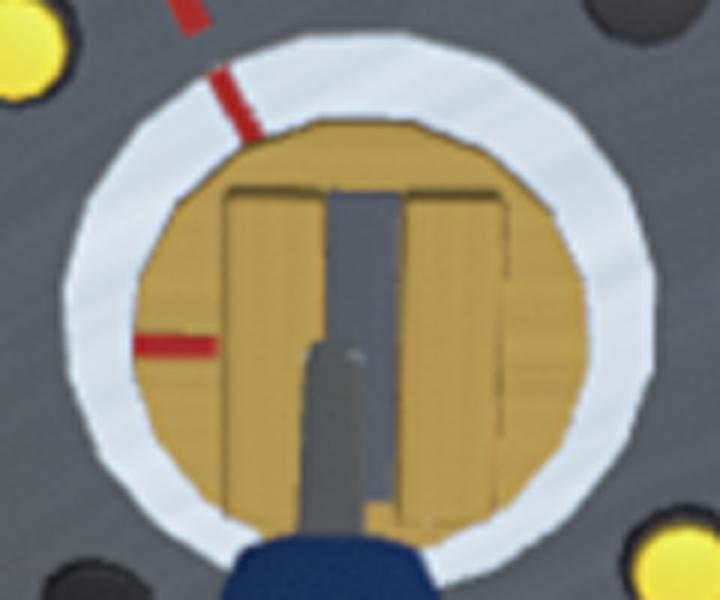

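The crop shows the blade's front corner at px (325.7,242.5). The jaws are centred at u≈330.2, and the pad ends are at rows 217 and 268.

Run:
```python
from h import *
from scipy.spatial.transform import Rotation as Ro
f=dict(np.load("w4.npz"))
s=monitor.observe(); p=np.array(s["position"]); R=Ro.from_euler("xyz",s["tool_rot"]).as_matrix()
T=lambda X:np.round((R.T@(X-p))*1000,2)
print("blade",T(ray(f,325.7,242.5,p[2]-.0575)))
for z in (.087,.089): print("jaws",z,T(ray(f,330.2,243,z)),"jaw width",T(ray(f,270+500/6,235,z))[1]-T(ray(f,270+225/6,235,z))[1])
for z in (.082,.084): print("pad ends",T(ray(f,331,217,z)),T(ray(f,332.5,268.3,z)))
c=ray(f,330,240,.082)
h=lambda u,v:(270+u/6,185+v/6)
# flange rim ellipse left 133 right 588 at z .082
C=(ray(f,*h(133,320),.082)+ray(f,*h(588,320),.082))/2
print("flange mid",T(C), "wid",np.linalg.norm(ray(f,*h(133,320),.082)-ray(f,*h(588,320),.082)))
n=ray(f,*h(135,346),.082);n2=ray(f,*h(215,347),.082); a=ray(f,*h(255,138),.078); b=ray(f,*h(218,72),.078)
ang=lambda d:np.arctan2(d[1],d[0])
print("nut line yaw",ang(n-n2),"hub line yaw",ang(b-a))
```

```text
blade [12.73 -0.83 57.5 ]
jaws 0.087 [ 2.46  1.96 87.31] jaw width 27.36
jaws 0.089 [ 3.13  1.93 85.31] jaw width 27.119999999999997
pad ends [17.27  2.42 92.31] [-15.95   3.57  92.31]
pad ends [17.8   2.39 90.31] [-15.14   3.53  90.31]
flange mid [ 3.79  1.94 92.31] wid 0.046381307586326796
nut line yaw -1.8593984898887759 hub line yaw -2.924081833118373
```

```bash
python3 -m handwheel '[{"dx":0.07,"dy":0.28,"dz":0,"wx":0,"wy":0,"wz":0.01,"claw":5},{"dx":0,"dy":0,"dz":1.2,"wx":0,"wy":0,"wz":0,"claw":5},{"dx":0,"dy":0,"dz":1.2,"wx":0,"wy":0,"wz":0,"claw":5},{"dx":0,"dy":0,"dz":0,"wx":0,"wy":0,"wz":0,"claw":5},{"dx":0,"dy":0,"dz":0,"wx":0,"wy":0,"wz":0,"claw":5}]'
python3 - <<'E'
from h import *
from scipy.spatial.transform import Rotation as Ro
s=st(); f=grab("wrist"); np.savez("w5.npz",**f)
p=np.array(s["position"]); R=Ro.from_euler("xyz",s["tool_rot"]).as_matrix()
for q in ([.013,-.0008,.0575],[0,0,.0575]): print(proj(f,p+R@q))
u,v=proj(f,p+R@[.013,-.0008,.0575]).astype(int); x0,y0=u-60,v-60
print(x0,y0)
cv2.imwrite("pics/c5.png",cv2.resize(f["frame"][y0:y0+100,x0:x0+120],None,fx=6,fy=6,interpolation=cv2.INTER_CUBIC))
E
```

```text
clock: 7.98
position: [0.4811, 0.2768, 0.1502]
tool_rot: [-3.141, -0.0, 2.855]
force: [-0.5, 0.3, -1.0]
grip_width: 0.0135
finger_force: 58.6
{'clock': 7.975, 'qpos': [-0.6679, 0.5153, 0.0533, 1.8644, -0.0379, 0.763, 0.6899], 'position': [0.4811, 0.2768, 0.1502], 'tool_rot': [-3.1414, -0.0001, 2.8547], 'force': [-0.4695, 0.2775, -0.9921], 'moment': [0.019, 0.0073, 0.0217], 'grip_width': 0.0135, 'finger_force': 58.5931}
[324.46084117 241.757749  ]
[325.96426685 264.86117225]
264 181
```

View pics/c5.png

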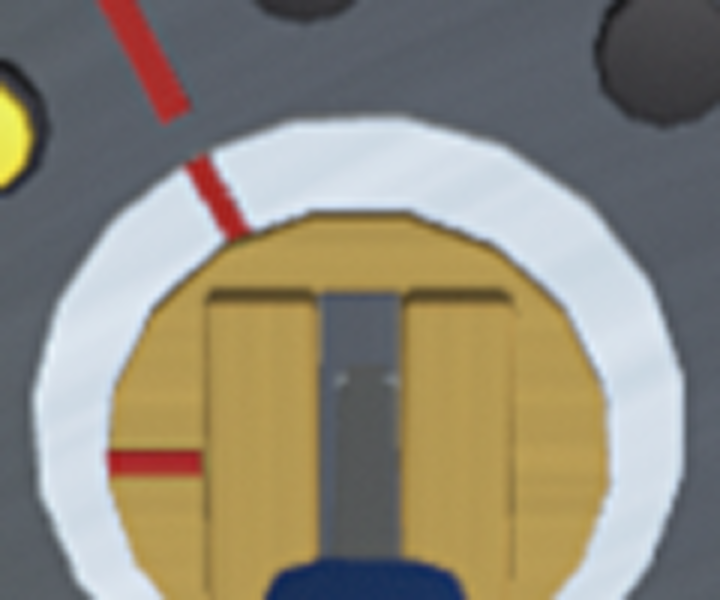

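The blade (crop 366) sits almost exactly over the slot (crop 360). I'll shift 0.3 mm and lower gently.

```bash
python3 -m handwheel '[{"dx":0,"dy":-0.03,"dz":0.3,"wx":0,"wy":0,"wz":0,"claw":5},{"dx":0,"dy":0,"dz":0.3,"wx":0,"wy":0,"wz":0,"claw":5},{"dx":0,"dy":0,"dz":0.1,"wx":0,"wy":0,"wz":0,"claw":5},{"dx":0,"dy":0,"dz":0,"wx":0,"wy":0,"wz":0,"claw":5}]'; python3 -m handwheel '[{"dx":0,"dy":0,"dz":0.05,"wx":0,"wy":0,"wz":0,"claw":5},{"dx":0,"dy":0,"dz":0,"wx":0,"wy":0,"wz":0,"claw":5}]'
```

```text
clock: 8.52
position: [0.4809, 0.2766, 0.1432]
tool_rot: [-3.141, -0.0, 2.855]
force: [-0.1, 0.2, -0.3]
grip_width: 0.0134
finger_force: 58.8
clock: 8.78
position: [0.481, 0.2766, 0.143]
tool_rot: [3.141, 0.0, 2.855]
force: [-0.7, 0.1, 3.5]
grip_width: 0.0133
finger_force: 59.4
```

```bash
python3 -m handwheel '[{"dx":0,"dy":0,"dz":0.03,"wx":0,"wy":0,"wz":0,"claw":5},{"dx":0,"dy":0,"dz":0,"wx":0,"wy":0,"wz":0,"claw":5}]'
python3 - <<'E'
from h import *
from scipy.spatial.transform import Rotation as Ro
s=st(); f=grab("wrist"); np.savez("w6.npz",**f)
p=np.array(s["position"]); R=Ro.from_euler("xyz",s["tool_rot"]).as_matrix()
u,v=proj(f,p+R@[.013,-.0008,.0575]).astype(int); x0,y0=u-60,v-60
print(x0,y0)
cv2.imwrite("pics/c6.png",cv2.resize(f["frame"][y0:y0+100,x0:x0+120],None,fx=6,fy=6,interpolation=cv2.INTER_CUBIC))
E
```

```text
clock: 9.02
position: [0.4811, 0.2767, 0.1429]
tool_rot: [3.141, 0.0, 2.855]
force: [-1.4, -1.1, 7.0]
grip_width: 0.0136
finger_force: 60.0
{'clock': 9.025, 'qpos': [-0.6667, 0.5255, 0.0521, 1.8704, -0.0385, 0.7462, 0.6906], 'position': [0.4811, 0.2767, 0.1429], 'tool_rot': [3.1412, 0.0003, 2.8547], 'force': [-1.3546, -1.0888, 7.0074], 'moment': [-0.2521, 0.4319, 0.0281], 'grip_width': 0.0136, 'finger_force': 60.0263}
264 181
```

View pics/c6.png

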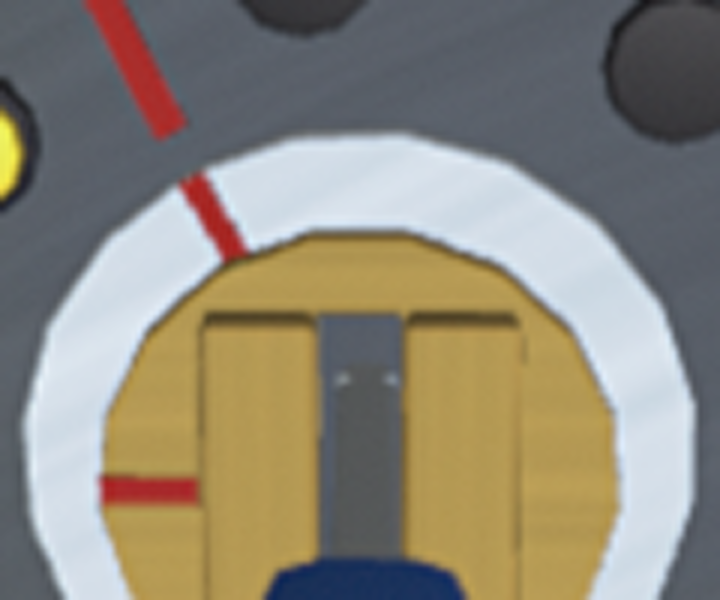

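The blade is inside the slot, on the floor, at ~7 N. Now I'll turn clockwise in small steps while watching the force.

```bash
python3 -m handwheel '[{"dx":0,"dy":0,"dz":0,"wx":0,"wy":0,"wz":0.04,"claw":5},{"dx":0,"dy":0,"dz":0,"wx":0,"wy":0,"wz":0.04,"claw":5}]' 80; python3 -c "
from h import *
st()";  python3 -m handwheel '[{"dx":0,"dy":0,"dz":-0.01,"wx":0,"wy":0,"wz":0.03,"claw":5},{"dx":0,"dy":0,"dz":-0.01,"wx":0,"wy":0,"wz":0.03,"claw":5}]'; python3 -c "
from h import *
st()"
```

```text
clock: 9.32
position: [0.4811, 0.2766, 0.1429]
tool_rot: [3.141, 0.0, 2.773]
force: [-1.0, -2.2, 8.1]
grip_width: 0.0128
finger_force: 78.4
{'clock': 9.325, 'qpos': [-0.6824, 0.5263, 0.0739, 1.8713, -0.0547, 0.7454, 0.6243], 'position': [0.4811, 0.2766, 0.1429], 'tool_rot': [3.1412, 0.0003, 2.7734], 'force': [-0.9568, -2.21, 8.098], 'moment': [-0.4764, 0.4469, 0.0965], 'grip_width': 0.0128, 'finger_force': 78.4022}
clock: 9.57
position: [0.4809, 0.2763, 0.1429]
tool_rot: [-3.141, 0.0, 2.714]
force: [-1.6, -3.1, 7.0]
grip_width: 0.0132
finger_force: 78.2
{'clock': 9.575, 'qpos': [-0.6941, 0.5268, 0.0902, 1.8721, -0.0665, 0.7459, 0.5757], 'position': [0.4809, 0.2763, 0.1429], 'tool_rot': [-3.1411, 0.0, 2.7137], 'force': [-1.6261, -3.0528, 7.0379], 'moment': [-0.7997, 0.6551, 0.1485], 'grip_width': 0.0132, 'finger_force': 78.2006}
```

```bash
python3 -m handwheel '[{"dx":0,"dy":-0.015,"dz":-0.01,"wx":0,"wy":0,"wz":0.04,"claw":5},{"dx":0,"dy":-0.015,"dz":-0.01,"wx":0,"wy":0,"wz":0.04,"claw":5}]'; python3 -c "
from h import *
st()"
```

```text
clock: 9.82
position: [0.4808, 0.276, 0.1432]
tool_rot: [-3.141, 0.0, 2.633]
force: [-1.5, -3.0, 8.8]
grip_width: 0.013
finger_force: 78.2
{'clock': 9.825, 'qpos': [-0.7095, 0.5272, 0.1119, 1.8734, -0.0826, 0.7456, 0.5106], 'position': [0.4808, 0.276, 0.1432], 'tool_rot': [-3.1413, 0.0001, 2.6334], 'force': [-1.4739, -2.9568, 8.797], 'moment': [-0.6552, 0.6226, 0.1318], 'grip_width': 0.013, 'finger_force': 78.236}
```

```bash
python3 -m handwheel '[{"dx":0,"dy":-0.01,"dz":-0.025,"wx":0,"wy":0,"wz":0.04,"claw":5},{"dx":0,"dy":-0.01,"dz":-0.02,"wx":0,"wy":0,"wz":0.04,"claw":5}]'; python3 -c "
from h import *
st()"; python3 -m handwheel '[{"dx":0,"dy":-0.01,"dz":-0.016,"wx":0,"wy":0,"wz":0.04,"claw":5},{"dx":0,"dy":0,"dz":-0.016,"wx":0,"wy":0,"wz":0.04,"claw":5}]'; python3 -c "
from h import *
st()"
```

```text
clock: 10.07
position: [0.4806, 0.2759, 0.1436]
tool_rot: [-3.141, 0.0, 2.553]
force: [-1.3, -2.8, 6.4]
grip_width: 0.013
finger_force: 78.2
{'clock': 10.075, 'qpos': [-0.7251, 0.5277, 0.1335, 1.8745, -0.0987, 0.746, 0.4457], 'position': [0.4806, 0.2759, 0.1436], 'tool_rot': [-3.1413, 0.0, 2.5535], 'force': [-1.3492, -2.7708, 6.4199], 'moment': [-0.5888, 0.5354, 0.1], 'grip_width': 0.013, 'finger_force': 78.2228}
clock: 10.32
position: [0.4806, 0.2758, 0.1439]
tool_rot: [-3.141, 0.0, 2.473]
force: [-2.8, -2.6, 6.6]
grip_width: 0.0136
finger_force: 78.2
{'clock': 10.325, 'qpos': [-0.7408, 0.5286, 0.1553, 1.8753, -0.1148, 0.7465, 0.3808], 'position': [0.4806, 0.2758, 0.1439], 'tool_rot': [-3.1413, 0.0001, 2.4735], 'force': [-2.797, -2.5904, 6.648], 'moment': [-0.6986, 0.6024, 0.127], 'grip_width': 0.0136, 'finger_force': 78.216}
```

```bash
python3 -m handwheel '[{"dx":0,"dy":-0.015,"dz":-0.016,"wx":0,"wy":0,"wz":0.04,"claw":5},{"dx":0,"dy":-0.015,"dz":-0.016,"wx":0,"wy":0,"wz":0.04,"claw":5},{"dx":0,"dy":-0.01,"dz":-0.016,"wx":0,"wy":0,"wz":0.04,"claw":5},{"dx":0,"dy":-0.01,"dz":-0.016,"wx":0,"wy":0,"wz":0.04,"claw":5}]';  python3 -m handwheel '[{"dx":0,"dy":0,"dz":-0.016,"wx":0,"wy":0,"wz":0.04,"claw":5}]'
```

```text
clock: 10.82
position: [0.4803, 0.2755, 0.1445]
tool_rot: [-3.141, 0.0, 2.314]
force: [-1.4, -1.3, 5.7]
grip_width: 0.0132
finger_force: 78.1
clock: 10.95
position: [0.4802, 0.2755, 0.1447]
tool_rot: [-3.141, 0.0, 2.274]
force: [-2.7, -1.7, 5.9]
grip_width: 0.0131
finger_force: 78.1
```

```bash
python3 -m handwheel '[{"dx":0,"dy":-0.01,"dz":-0.015,"wx":0,"wy":0,"wz":0.04,"claw":5},{"dx":0,"dy":-0.01,"dz":-0.015,"wx":0,"wy":0,"wz":0.04,"claw":5},{"dx":0,"dy":-0.01,"dz":-0.015,"wx":0,"wy":0,"wz":0.04,"claw":5},{"dx":0,"dy":-0.01,"dz":-0.015,"wx":0,"wy":0,"wz":0.04,"claw":5}]'; python3 -m handwheel '[{"dx":0,"dy":-0.01,"dz":-0.015,"wx":0,"wy":0,"wz":0.04,"claw":5},{"dx":0,"dy":-0.01,"dz":-0.015,"wx":0,"wy":0,"wz":0.04,"claw":5},{"dx":0,"dy":-0.01,"dz":-0.015,"wx":0,"wy":0,"wz":0.04,"claw":5}]'
```

```text
clock: 11.45
position: [0.4799, 0.2753, 0.1453]
tool_rot: [-3.141, 0.0, 2.114]
force: [-2.0, -2.0, 5.9]
grip_width: 0.013
finger_force: 78.1
clock: 11.82
position: [0.4797, 0.2752, 0.1458]
tool_rot: [3.142, 0.0, 1.994]
force: [-2.7, -2.1, 6.3]
grip_width: 0.0132
finger_force: 78.2
```

```bash
python3 -m handwheel '[{"dx":0,"dy":-0.01,"dz":-0.016,"wx":0,"wy":0,"wz":0.04,"claw":5},{"dx":0,"dy":-0.01,"dz":-0.016,"wx":0,"wy":0,"wz":0.04,"claw":5},{"dx":0,"dy":-0.01,"dz":-0.016,"wx":0,"wy":0,"wz":0.04,"claw":5},{"dx":0,"dy":-0.01,"dz":-0.016,"wx":0,"wy":0,"wz":0.04,"claw":5}]'
cat > lines.py <<'E'
from h import *
import sys
s=st(); f=grab("wrist"); n=sys.argv[1]; np.savez(n+".npz",**f)
x0,y0=260,175; im=f["frame"][y0:y0+125,x0:x0+125]
b,g,r=[im[...,i].astype(int) for i in range(3)]
m=((r>110)&(g<70)&(b<70)).astype(np.uint8)
k,l,stt,c=cv2.connectedComponentsWithStats(m)
for i in range(1,k):
    if stt[i,4]>8:
        v,u=np.nonzero(l==i); u=u+x0; v=v+y0
        P=np.array([ray(f,a,d,.082)[:2] for a,d in zip(u,v)]); q=P.mean(0)
        w=np.linalg.svd(P-q)[2][0]; d=q-np.array([.4805,.2755]); w=w*np.sign(w@d)
        print("blob",stt[i].tolist(),"pix",np.round(c[i]+[x0,y0],1),"rad",round(float(np.hypot(*d)),4),"line yaw",round(float(np.arctan2(w[1],w[0])),3),"radial yaw",round(float(np.arctan2(d[1],d[0])),3))
cv2.imwrite(f"pics/{n}.png",cv2.resize(im,None,fx=4.8,fy=4.8,interpolation=cv2.INTER_CUBIC))
E
python3 lines.py c7
```

```text
clock: 12.32
position: [0.4794, 0.2751, 0.1464]
tool_rot: [3.142, -0.0, 1.834]
force: [-1.7, -1.3, 7.0]
grip_width: 0.0134
finger_force: 78.2
{'clock': 12.325, 'qpos': [-0.8663, 0.5416, 0.3308, 1.884, -0.2467, 0.7556, -0.1361], 'position': [0.4794, 0.2751, 0.1464], 'tool_rot': [3.1415, -0.0, 1.8335], 'force': [-1.6531, -1.3004, 7.0089], 'moment': [-0.4366, 0.3445, 0.1293], 'grip_width': 0.0134, 'finger_force': 78.1861}
blob [0, 74, 4, 5, 19] pix [261.4 251.1] rad 0.0355 line yaw 1.91 radial yaw -3.018
blob [9, 78, 12, 3, 33] pix [274.1 254.1] rad 0.0284 line yaw -2.923 radial yaw -2.991
blob [22, 90, 16, 6, 54] pix [289.5 267.5] rad 0.0206 line yaw -2.748 radial yaw -2.648
```

View pics/c7.png

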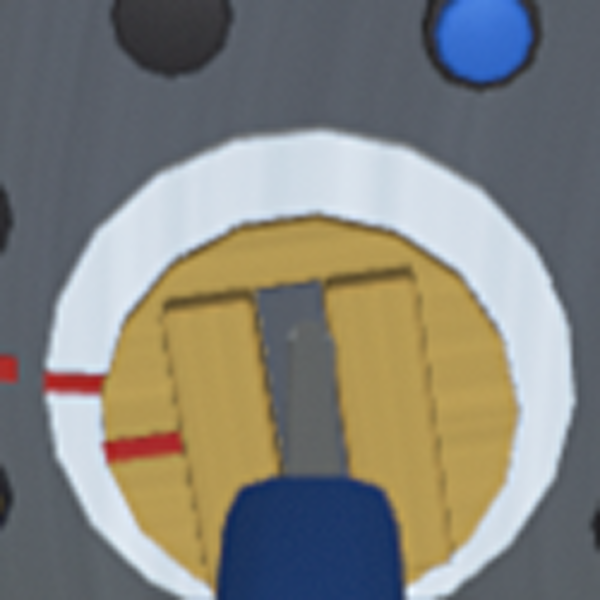

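The nut line (289,267) is still ~0.175 rad short of the hub line (274,254). I'll finish the turn.

```bash
python3 -m handwheel '[{"dx":0,"dy":-0.01,"dz":-0.016,"wx":0,"wy":0,"wz":0.04,"claw":5},{"dx":0,"dy":-0.01,"dz":-0.016,"wx":0,"wy":0,"wz":0.04,"claw":5},{"dx":0,"dy":-0.01,"dz":-0.016,"wx":0,"wy":0,"wz":0.04,"claw":5},{"dx":0,"dy":0,"dz":-0.016,"wx":0,"wy":0,"wz":0.04,"claw":5},{"dx":0,"dy":0,"dz":-0.005,"wx":0,"wy":0,"wz":0.01,"claw":5},{"dx":0,"dy":0,"dz":0,"wx":0,"wy":0,"wz":0,"claw":5}]'
python3 lines.py c8
```

```text
clock: 13.12
position: [0.479, 0.275, 0.1471]
tool_rot: [-3.142, 0.0, 1.665]
force: [-1.4, -1.6, 7.1]
grip_width: 0.0133
finger_force: 78.1
{'clock': 13.125, 'qpos': [-0.8994, 0.5475, 0.3777, 1.8859, -0.2823, 0.7603, -0.2717], 'position': [0.479, 0.275, 0.1471], 'tool_rot': [-3.1416, 0.0, 1.6647], 'force': [-1.4379, -1.6302, 7.1165], 'moment': [-0.4438, 0.4943, 0.1017], 'grip_width': 0.0133, 'finger_force': 78.1448}
blob [0, 84, 5, 5, 24] pix [261.9 261.1] rad 0.0354 line yaw 1.915 radial yaw -3.011
blob [10, 85, 11, 4, 32] pix [274.9 261.7] rad 0.0282 line yaw -2.91 radial yaw -2.989
blob [22, 90, 16, 6, 54] pix [289.5 267.5] rad 0.0209 line yaw -2.91 radial yaw -2.8
```

Run:
```python
from h import *
for n,nb,hb,cl in [("c8",(289.5,267.5),(274.9,261.7),.004),("c7",(289.5,267.5),(274.1,254.1),.0035)]:
    f=dict(np.load(n+".npz"))
    H=ray(f,*hb,.078)
    for fz in (.082+cl,.080+cl):
        N=ray(f,*nb,fz); d=(H-N)[:2]; print(n,fz,N,H,np.hypot(*d),np.arctan2(d[1],d[0]))
        for C in ([.4805,.2755],[.480,.277]):
            a=[np.arctan2(*(x[:2]-C)[::-1]) for x in (N,H)]; print("  radial",np.round(a,3),round(a[0]-a[1],3))
```

```text
c8 0.08600000000000001 [0.46106502 0.2701492  0.086     ] [0.45221988 0.26960518 0.078     ] 0.00886185562880546 -3.080164245460906
  radial [-2.873 -2.936] 0.063
  radial [-2.794 -2.881] 0.087
c8 0.084 [0.4609584  0.26932687 0.084     ] [0.45221988 0.26960518 0.078     ] 0.008742958412830994 3.1097554811453465
  radial [-2.836 -2.936] 0.1
  radial [-2.759 -2.881] 0.123
c7 0.0855 [0.46230464 0.26717279 0.0855    ] [0.45225499 0.26966798 0.078     ] 0.010354780160167842 2.8982276053865608
  radial [-2.712 -2.938] 0.226
  radial [-2.635 -2.883] 0.249
c7 0.0835 [0.46233767 0.26634381 0.0835    ] [0.45225499 0.26966798 0.078     ] 0.010616526671579894 2.8231242087869353
  radial [-2.675 -2.938] 0.263
  radial [-2.599 -2.883] 0.285
```

View pics/c8.png

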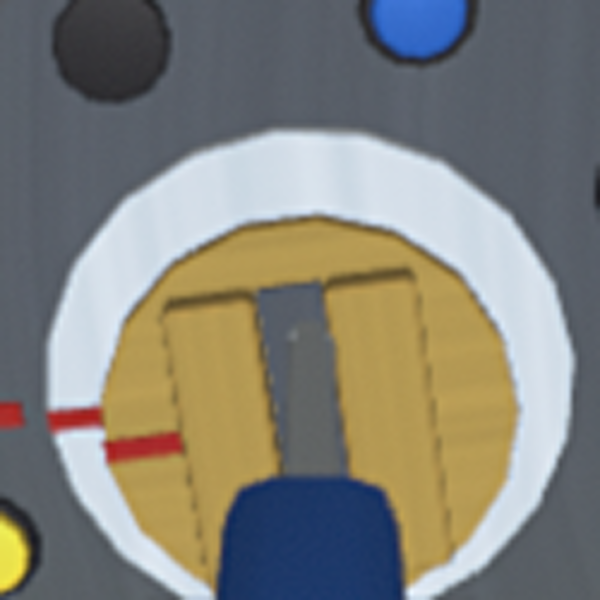

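The nut line (289,267) now runs parallel to the hub line (275,262) but still looks offset, partly because the two are at different heights. I'll fit the rim circles to settle it.

```bash
cat > rim.py <<'E'
from h import *
from scipy.optimize import least_squares
import sys
f=dict(np.load(sys.argv[1]+".npz")); vmax=int(sys.argv[2]); zf=float(sys.argv[3]); seed=proj(f,[.4805,.2755,.085]); im=f["frame"].astype(int); b,g,r=im[...,0],im[...,1],im[...,2]
V,U=np.mgrid[:480,:640]; near=np.hypot(U-seed[0],V-seed[1])<80
red=(r>110)&(g<70)&(b<70)&near
brass=(r-b>50)&(g-b>25)&near&~red
hub=(b>165)&(r>165)&near
def hull(m):
    m=cv2.morphologyEx(m.astype(np.uint8),cv2.MORPH_OPEN,np.ones((3,3)))
    k,l,s,c=cv2.connectedComponentsWithStats(m); i=1+np.argmax(s[1:,4]); v,u=np.nonzero(l==i)
    h=cv2.convexHull(np.stack([u,v],1).astype(np.float32))[:,0]
    return h[h[:,1]<vmax]
def fit(h,z):
    P=np.array([ray(f,*q,z)[:2] for q in h]); s=least_squares(lambda x:np.hypot(*(P-x[:2]).T)-x[2],[.48,.275,.03],loss="soft_l1",f_scale=.0005).x; return s
fl=fit(hull(brass),zf); hb=fit(hull(hub),.078); print("flange",fl,"hub",hb)
k,l,s,c=cv2.connectedComponentsWithStats(red.astype(np.uint8))
for i in range(1,k):
    if s[i,4]>8:
        for nm,z,C in (("nut",zf,fl),("hub",.078,hb)):
            d=ray(f,*c[i],z)[:2]-C[:2]; print(nm,np.round(c[i],1),"rad",round(float(np.hypot(*d)),4),"ang",round(float(np.arctan2(d[1],d[0])),3))
E
python3 rim.py w4 250 .082; python3 rim.py c8 280 .087
```

```text
flange [0.47979745 0.2756368  0.02313297] hub [0.47947104 0.27607425 0.03034579]
nut [298.3 181.1] rad 0.0415 ang -2.958
hub [298.3 181.1] rad 0.0407 ang -2.933
nut [308.7 202.5] rad 0.0274 ang -2.946
hub [308.7 202.5] rad 0.0265 ang -2.907
nut [298.8 242. ] rad 0.0188 ang -1.827
hub [298.8 242. ] rad 0.0195 ang -1.737
flange [0.47940665 0.27556323 0.02314995] hub [0.47944011 0.27594875 0.03053655]
nut [254.9 261. ] rad 0.0372 ang -3.061
hub [254.9 261. ] rad 0.0391 ang -2.962
nut [274.9 261.7] rad 0.0264 ang -3.052
hub [274.9 261.7] rad 0.0279 ang -2.913
nut [289.5 267.5] rad 0.019 ang -2.875
hub [289.5 267.5] rad 0.0209 ang -2.691
```

Nut at −2.89 ± 0.02, hub at −2.915. I'll give it a final 0.025 rad, relax the torque inside the slot's play, and lift out.

```bash
python3 -m handwheel '[{"dx":0,"dy":0,"dz":-0.01,"wx":0,"wy":0,"wz":0.025,"claw":5},{"dx":0,"dy":0,"dz":0,"wx":0,"wy":0,"wz":0,"claw":5}]'; python3 -m handwheel '[{"dx":0,"dy":0,"dz":-0.03,"wx":0,"wy":0,"wz":-0.07,"claw":5},{"dx":0,"dy":0,"dz":-0.3,"wx":0,"wy":0,"wz":0,"claw":5},{"dx":0,"dy":0,"dz":-1,"wx":0,"wy":0,"wz":0,"claw":5},{"dx":0,"dy":0,"dz":-2,"wx":0,"wy":0,"wz":0,"claw":5},{"dx":0,"dy":0,"dz":0,"wx":0,"wy":0,"wz":0,"claw":5},{"dx":0,"dy":0,"dz":0,"wx":0,"wy":0,"wz":0,"claw":5}]'; python3 lines.py c9; python3 rim.py c9 270 .087
```

```text
clock: 13.42
position: [0.479, 0.275, 0.1472]
tool_rot: [-3.142, -0.0, 1.639]
force: [-2.0, -1.1, 8.4]
grip_width: 0.0132
finger_force: 78.1
clock: 14.18
position: [0.4789, 0.2751, 0.1801]
tool_rot: [-3.141, -0.0, 1.709]
force: [0.0, -0.2, -0.8]
grip_width: 0.0129
finger_force: 77.9
{'clock': 14.175, 'qpos': [-0.9093, 0.4996, 0.388, 1.86, -0.2484, 0.8294, -0.2565], 'position': [0.4789, 0.2751, 0.1801], 'tool_rot': [-3.1414, -0.0, 1.7094], 'force': [0.0309, -0.1719, -0.8095], 'moment': [0.0058, 0.0103, 0.0055], 'grip_width': 0.0129, 'finger_force': 77.8613}
blob [0, 64, 12, 4, 48] pix [265.5 240.5] rad 0.0381 line yaw -2.998 radial yaw -3.003
blob [17, 65, 10, 4, 22] pix [281.5 241.5] rad 0.0281 line yaw -2.93 radial yaw -2.979
blob [28, 69, 13, 4, 39] pix [294.  245.6] rad 0.0205 line yaw -2.88 radial yaw -2.836
flange [0.47947754 0.27547806 0.02315905] hub [0.47953181 0.2758161  0.03050899]
nut [258.4 240.3] rad 0.0407 ang -3.043
hub [258.4 240.3] rad 0.0424 ang -2.964
nut [281.5 241.5] rad 0.0265 ang -3.036
hub [281.5 241.5] rad 0.0277 ang -2.915
nut [294.  245.6] rad 0.0189 ang -2.907
hub [294.  245.6] rad 0.0203 ang -2.743
```

The nut line now matches the hub line (−2.907 vs −2.915). I'll take the key back.

```bash
python3 -m handwheel '[{"dx":0,"dy":0,"dz":0,"wx":0,"wy":0,"wz":-0.182,"claw":5},{"dx":0,"dy":0,"dz":0,"wx":0,"wy":0,"wz":-0.182,"claw":5},{"dx":0,"dy":0,"dz":0,"wx":0,"wy":0,"wz":-0.182,"claw":5},{"dx":0,"dy":0,"dz":0,"wx":0,"wy":0,"wz":-0.182,"claw":5},{"dx":0,"dy":0,"dz":0,"wx":0,"wy":0,"wz":-0.182,"claw":5},{"dx":0,"dy":0,"dz":0,"wx":0,"wy":0,"wz":-0.182,"claw":5},{"dx":0,"dy":0,"dz":0,"wx":0,"wy":0,"wz":-0.18,"claw":5},{"dx":0,"dy":0,"dz":0,"wx":0,"wy":0,"wz":0,"claw":5}]'; python3 -m handwheel '[{"dx":-2.25,"dy":-5.75,"dz":0,"wx":0,"wy":0,"wz":0,"claw":5},{"dx":-2.25,"dy":-5.75,"dz":0,"wx":0,"wy":0,"wz":0,"claw":5},{"dx":-2.25,"dy":-5.75,"dz":0,"wx":0,"wy":0,"wz":0,"claw":5},{"dx":-2.25,"dy":-5.75,"dz":0,"wx":0,"wy":0,"wz":0,"claw":5},{"dx":0,"dy":0,"dz":0,"wx":0,"wy":0,"wz":0,"claw":5},{"dx":0,"dy":0,"dz":0,"wx":0,"wy":0,"wz":0,"claw":5}]'
```

```text
clock: 15.22
position: [0.4789, 0.2748, 0.1797]
tool_rot: [-3.141, -0.001, 2.98]
force: [0.4, -0.4, 0.1]
grip_width: 0.013
finger_force: 77.9
clock: 15.98
position: [0.5311, 0.0339, 0.18]
tool_rot: [3.141, -0.001, 2.978]
force: [0.0, 0.9, -0.7]
grip_width: 0.0132
finger_force: 78.2
```

```bash
python3 -m handwheel '[{"dx":-0.01,"dy":-0.1,"dz":3,"wx":0,"wy":0,"wz":0,"claw":5},{"dx":0,"dy":0,"dz":3.3,"wx":0,"wy":0,"wz":0,"claw":5},{"dx":0,"dy":0,"dz":0,"wx":0,"wy":0,"wz":0,"claw":5},{"dx":0,"dy":0,"dz":0,"wx":0,"wy":0,"wz":0,"claw":5}]'
python3 - <<'E'
from h import *
from scipy.spatial.transform import Rotation as Ro
s=st(); p=np.array(s["position"]); R=Ro.from_euler("xyz",s["tool_rot"]).as_matrix()
f=grab("wrist"); np.savez("w10.npz",**f)
for q in ([.013,0,.0575],): print(proj(f,p+R@q))
for k in ("key_grip","key_stand"):
  for d in optics.masks_of(k,"wrist")[:2]:
    m=d["region"]; v,u=np.nonzero(m); print(k,d["p"],d["rect"],u.mean(),v.mean())
    rows=range(180,400,8); print([(y,int(np.nonzero(m[y])[0].min()),int(np.nonzero(m[y])[0].max())) for y in rows if m[y].any()])
w=dict(np.load("w4.npz"))["frame"].astype(int)
for n,im in (("w4",w),("now",f["frame"].astype(int))):
    bl=(im[...,0]-im[...,2]>50)
    out=[]
    for y in range(280,420,20):
        x=np.nonzero(bl[y,280:370])[0]; out.append((y,280+int(x.min()),280+int(x.max())) if len(x) else None)
    print(n,out,"top row",[y for y in range(230,300) if bl[y,300:350].sum()>10][:1])
E
```

```text
clock: 16.48
position: [0.5316, 0.0335, 0.1182]
tool_rot: [3.141, 0.001, 2.982]
force: [0.7, -0.0, -0.5]
grip_width: 0.0129
finger_force: 78.2
{'clock': 16.475, 'qpos': [-0.23, 0.5349, 0.0755, 1.9452, -0.0627, 0.6629, 1.2956], 'position': [0.5316, 0.0335, 0.1182], 'tool_rot': [3.1413, 0.0007, 2.982], 'force': [0.7426, -0.013, -0.4897], 'moment': [0.0569, -0.0224, -0.0245], 'grip_width': 0.0129, 'finger_force': 78.2093}
[326.23054774 242.00475586]
key_grip 0.79 [260.0, 0.0, 68.1, 64.5] 291.5080213903743 28.240641711229948
[]
key_grip 0.7 [295.9, 244.8, 52.4, 181.2] 324.56447124304265 342.2142857142857
[(244, 321, 330), (252, 320, 330), (260, 319, 330), (268, 320, 331), (276, 310, 340), (284, 306, 343), (292, 305, 344), (300, 305, 345), (308, 305, 345), (316, 303, 346), (324, 302, 347), (332, 301, 348), (340, 303, 346), (348, 304, 345), (356, 304, 345), (364, 303, 345), (372, 303, 345), (380, 304, 345), (388, 305, 344), (396, 305, 344)]
key_stand 0.91 [273.6, 172.5, 107.1, 141.3] 324.9456866272595 232.33564636340273
[(180, 277, 375), (188, 275, 378), (196, 275, 377), (204, 275, 377), (212, 275, 376), (220, 276, 376), (228, 276, 375), (236, 276, 375), (244, 276, 374), (252, 276, 374), (260, 276, 373), (268, 276, 373), (276, 276, 372), (284, 277, 372), (292, 277, 371), (300, 277, 371), (308, 277, 370)]
w4 [(280, 309, 340), (300, 305, 344), (320, 303, 346), (340, 303, 346), (360, 304, 345), (380, 304, 345), (400, 304, 344)] top row [275]
now [(280, 309, 340), (300, 306, 344), (320, 303, 346), (340, 303, 346), (360, 304, 345), (380, 304, 344), (400, 305, 344)] top row [275]
```

The key has not slipped in the grip, and the blade (325) is over the stand centre (325). Lowering it in.

```bash
python3 -m handwheel '[{"dx":0.03,"dy":-0.07,"dz":1,"wx":0,"wy":0,"wz":0,"claw":5},{"dx":0,"dy":0,"dz":0.4,"wx":0,"wy":0,"wz":0,"claw":5},{"dx":0,"dy":0,"dz":0.4,"wx":0,"wy":0,"wz":0,"claw":5},{"dx":0,"dy":0,"dz":0,"wx":0,"wy":0,"wz":0,"claw":5}]'; python3 -m handwheel '[{"dx":0,"dy":0,"dz":0.3,"wx":0,"wy":0,"wz":0,"claw":5},{"dx":0,"dy":0,"dz":0,"wx":0,"wy":0,"wz":0,"claw":5}]'
```

```text
clock: 17.12
position: [0.5307, 0.0321, 0.0989]
tool_rot: [-3.141, -0.0, 2.982]
force: [0.5, 0.2, -0.8]
grip_width: 0.013
finger_force: 78.2
clock: 17.38
position: [0.5308, 0.0322, 0.0961]
tool_rot: [3.142, -0.0, 2.982]
force: [0.1, -0.0, -1.6]
grip_width: 0.0135
finger_force: 78.1
```

```bash
python3 -m handwheel '[{"dx":0,"dy":0.05,"dz":0.6,"wx":0,"wy":0,"wz":0,"claw":5},{"dx":0,"dy":0,"dz":0.8,"wx":0,"wy":0,"wz":0,"claw":5},{"dx":0,"dy":0,"dz":0.7,"wx":0,"wy":0,"wz":0,"claw":5},{"dx":0,"dy":0,"dz":0.3,"wx":0,"wy":0,"wz":0,"claw":5},{"dx":0,"dy":0,"dz":0,"wx":0,"wy":0,"wz":0,"claw":5}]'; python3 -m handwheel '[{"dx":0,"dy":0,"dz":0.15,"wx":0,"wy":0,"wz":0,"claw":5},{"dx":0,"dy":0,"dz":0,"wx":0,"wy":0,"wz":0,"claw":5}]'
```

```text
clock: 18.0
position: [0.5308, 0.0325, 0.072]
tool_rot: [-3.141, -0.0, 2.982]
force: [0.2, 0.3, -0.5]
grip_width: 0.0134
finger_force: 78.0
clock: 18.25
position: [0.531, 0.0325, 0.0708]
tool_rot: [3.142, 0.0, 2.982]
force: [0.1, 0.9, -0.6]
grip_width: 0.0132
finger_force: 78.0
```

```bash
python3 -m handwheel '[{"dx":0,"dy":0,"dz":0.1,"wx":0,"wy":0,"wz":0,"claw":5},{"dx":0,"dy":0,"dz":0,"wx":0,"wy":0,"wz":0,"claw":5}]'; python3 -m handwheel '[{"dx":0,"dy":0,"dz":0.05,"wx":0,"wy":0,"wz":0,"claw":5},{"dx":0,"dy":0,"dz":0,"wx":0,"wy":0,"wz":0,"claw":5}]'
```

```text
clock: 18.5
position: [0.5309, 0.0325, 0.0698]
tool_rot: [-3.142, 0.0, 2.982]
force: [-0.0, -1.3, -0.8]
grip_width: 0.0129
finger_force: 78.0
clock: 18.75
position: [0.531, 0.0326, 0.0695]
tool_rot: [3.141, 0.0, 2.982]
force: [-1.6, -0.2, 5.2]
grip_width: 0.0135
finger_force: 79.5
```

```bash
python3 -m handwheel '[{"dx":0,"dy":0,"dz":0,"wx":0,"wy":0,"wz":0,"claw":40},{"dx":0,"dy":0,"dz":0,"wx":0,"wy":0,"wz":0,"claw":60},{"dx":0,"dy":0,"dz":0,"wx":0,"wy":0,"wz":0,"claw":60},{"dx":0,"dy":0,"dz":-2,"wx":0,"wy":0,"wz":0,"claw":70},{"dx":0,"dy":0,"dz":-4,"wx":0,"wy":0,"wz":0,"claw":80},{"dx":0,"dy":0,"dz":-5,"wx":0,"wy":0,"wz":0,"claw":80},{"dx":0,"dy":0,"dz":-5,"wx":0,"wy":0,"wz":0,"claw":80}]'
python3 -m handwheel '[{"dx":-3.8,"dy":0.2,"dz":0,"wx":0,"wy":0,"wz":0,"claw":100},{"dx":-3.8,"dy":0.2,"dz":0,"wx":0,"wy":0,"wz":0,"claw":100},{"dx":0,"dy":0,"dz":0,"wx":0,"wy":0,"wz":0,"claw":100},{"dx":0,"dy":0,"dz":0,"wx":0,"wy":0,"wz":0,"claw":100}]'
python3 look.py w11
python3 - <<'E'
from h import *
for n in ("scene","top"):
    f=grab(n)
    for k in ("key_grip","petri_dish","tube_rack","dropper"):
        for d in optics.masks_of(k,n)[:2]:
            v,u=np.nonzero(d["region"]); print(n,k,round(d["p"],2),d["rect"],round(u.mean()),round(v.mean()))
E
```

```text
clock: 19.62
position: [0.5307, 0.0325, 0.2308]
tool_rot: [-3.142, -0.0, 2.982]
force: [-0.3, 0.3, 0.3]
grip_width: 0.0685
finger_force: 0.0
clock: 20.12
position: [0.606, 0.0244, 0.2289]
tool_rot: [-3.141, -0.001, 2.982]
force: [-0.2, -0.2, 1.0]
grip_width: 0.0852
finger_force: 0.0
{'clock': 20.125, 'qpos': [-0.2112, 0.4972, 0.1059, 1.6581, -0.0604, 0.9904, 1.326], 'position': [0.606, 0.0244, 0.2289], 'tool_rot': [-3.1413, -0.0009, 2.9817], 'force': [-0.1697, -0.2338, 1.0295], 'moment': [0.0166, 0.0319, -0.0335], 'grip_width': 0.0852, 'finger_force': 0.0}
61.51475430967408 [0.52722273 0.03617427 0.37188053]
centrifuge 0.77 [522.0, 0.0, 118.0, 96.6] [585.  44.] [0.5144 0.2172 0.07  ] rect ctr [0.5176 0.2137] sides [0.0783 0.0612] yaw 1.41
rotor_nut 0.74 [237.9, 237.1, 63.7, 65.6] [270. 271.] [ 0.6388 -0.0243  0.083 ] rect ctr [ 0.6394 -0.0243] sides [0.0541 0.0518] yaw 2.193
key_grip 0.63 [306.0, 84.8, 37.3, 67.0] [329. 114.] [0.5309 0.0383 0.106 ] rect ctr [0.5316 0.0373] sides [0.0394 0.0179] yaw 2.892
key_stand 0.7 [277.9, 59.6, 85.4, 107.6] [319. 110.] [0.5278 0.032  0.045 ] rect ctr [0.531 0.033] sides [0.0804 0.0551] yaw 2.933
scene key_grip 0.81 [248.2, 260.4, 29.1, 30.4] 265 275
scene key_grip 0.56 [317.9, 230.6, 21.1, 30.3] 328 242
scene petri_dish 0.18 [317.9, 226.4, 21.5, 34.1] 327 243
scene tube_rack 0.87 [329.5, 174.1, 45.1, 45.7] 352 198
scene dropper 0.58 [356.7, 332.6, 17.9, 33.0] 365 352
top tube_rack 0.92 [209.2, 127.0, 59.5, 37.2] 237 145
```

The handle mask looks wider and shifted, so I'll check numerically whether the key is leaning.

Run:
```python
from h import *
for n in ("w2","w11"):
    f=dict(np.load(n+".npz")); im=f["frame"].astype(int)
    m=(im[...,0]-im[...,2]>50)&(im[...,0]-im[...,1]>30); m[:,:290]=0;m[:,360:]=0;m[:60]=0;m[165:]=0
    v,u=np.nonzero(m); print(n,u.min(),u.max(),v.min(),v.max(),u.mean(),v.mean(),m.sum(),[(y,int(np.nonzero(m[y])[0].min()),int(np.nonzero(m[y])[0].max())) for y in range(84,150,10) if m[y].any()])
    print(np.round(proj(f,[.5307,.0331,.106]),1))
```

```text
w2 308 329 81 144 318.7251552795031 112.29270186335404 1288 [(84, 310, 328), (94, 309, 329), (104, 309, 329), (114, 309, 329), (124, 309, 328), (134, 309, 328), (144, 313, 324)]
[318.9 113.9]
w11 318 341 82 146 330.01038575667656 113.50445103857567 1348 [(84, 322, 340), (94, 320, 341), (104, 320, 341), (114, 320, 340), (124, 320, 340), (134, 320, 340), (144, 322, 338)]
[320.6 114.7]
```

The handle top leans ~6 mm (≈4°) within the slot's play. I'll regrip to square it up, remove the preload, and release slowly.

```bash
python3 -m handwheel '[{"dx":3.75,"dy":-0.35,"dz":0,"wx":0,"wy":0,"wz":0,"claw":100},{"dx":3.75,"dy":-0.1,"dz":3,"wx":0,"wy":0,"wz":0,"claw":100},{"dx":0,"dy":0,"dz":4,"wx":0,"wy":0,"wz":0,"claw":100},{"dx":0,"dy":0,"dz":4,"wx":0,"wy":0,"wz":0,"claw":100},{"dx":0,"dy":0,"dz":3,"wx":0,"wy":0,"wz":0,"claw":90},{"dx":0,"dy":0,"dz":1.5,"wx":0,"wy":0,"wz":0,"claw":80},{"dx":0,"dy":0,"dz":0,"wx":0,"wy":0,"wz":0,"claw":60},{"dx":0,"dy":0,"dz":0,"wx":0,"wy":0,"wz":0,"claw":50}]' 20;  python3 -m handwheel '[{"dx":0,"dy":0,"dz":0,"wx":0,"wy":0,"wz":0,"claw":40}]'
```

```text
clock: 21.92
position: [0.5324, 0.0319, 0.0753]
tool_rot: [3.141, 0.001, 2.982]
force: [-0.0, -0.9, -0.6]
grip_width: 0.0428
finger_force: 0.0
clock: 22.05
position: [0.5324, 0.0319, 0.0752]
tool_rot: [3.141, 0.002, 2.982]
force: [-0.7, 0.3, -0.1]
grip_width: 0.0342
finger_force: 0.0
```

```bash
python3 -m handwheel '[{"dx":0.15,"dy":0.05,"dz":0.4,"wx":0,"wy":0,"wz":0,"claw":30},{"dx":0,"dy":0,"dz":0,"wx":0,"wy":0,"wz":0,"claw":15},{"dx":0,"dy":0,"dz":0,"wx":0,"wy":0,"wz":0,"claw":5},{"dx":0,"dy":0,"dz":0,"wx":0,"wy":0,"wz":0,"claw":5},{"dx":0,"dy":0,"dz":0,"wx":0,"wy":0,"wz":0,"claw":5}]' 30; python3 -c "
from h import *
st()"
```

```text
clock: 22.68
position: [0.5304, 0.0326, 0.0703]
tool_rot: [-3.142, -0.0, 2.982]
force: [-0.5, 0.7, -0.5]
grip_width: 0.0135
finger_force: 29.2
{'clock': 22.675, 'qpos': [-0.2226, 0.6138, 0.0678, 1.9712, -0.0736, 0.559, 1.3062], 'position': [0.5304, 0.0326, 0.0703], 'tool_rot': [-3.1416, -0.0001, 2.9818], 'force': [-0.535, 0.7357, -0.506], 'moment': [0.1693, 0.0993, 0.0117], 'grip_width': 0.0135, 'finger_force': 29.1643}
```

```bash
python3 -m handwheel '[{"dx":0,"dy":0,"dz":0.05,"wx":0,"wy":0,"wz":0,"claw":5},{"dx":0,"dy":0,"dz":0,"wx":0,"wy":0,"wz":0,"claw":5}]' 20; python3 -m handwheel '[{"dx":0,"dy":0,"dz":0.02,"wx":0,"wy":0,"wz":0,"claw":5},{"dx":0,"dy":0,"dz":0,"wx":0,"wy":0,"wz":0,"claw":5}]'; python3 -c "
from h import *
st()"
```

```text
clock: 22.92
position: [0.5305, 0.0326, 0.0701]
tool_rot: [3.141, 0.0, 2.982]
force: [-2.7, 0.9, 7.3]
grip_width: 0.0136
finger_force: 30.5
clock: 23.18
position: [0.5306, 0.0326, 0.0701]
tool_rot: [3.141, 0.0, 2.982]
force: [-2.6, 0.3, 11.7]
grip_width: 0.0138
finger_force: 31.1
{'clock': 23.175, 'qpos': [-0.2225, 0.6141, 0.0677, 1.9712, -0.0738, 0.5581, 1.3063], 'position': [0.5306, 0.0326, 0.0701], 'tool_rot': [3.1414, 0.0004, 2.9816], 'force': [-2.6378, 0.3306, 11.7263], 'moment': [0.0676, 0.8063, -0.0184], 'grip_width': 0.0138, 'finger_force': 31.1181}
```

```bash
python3 -m handwheel '[{"dx":0.01,"dy":0,"dz":-0.07,"wx":0,"wy":0,"wz":0,"claw":10},{"dx":0,"dy":0,"dz":0,"wx":0,"wy":0,"wz":0,"claw":14},{"dx":0,"dy":0,"dz":0,"wx":0,"wy":0,"wz":0,"claw":15}]' 20; python3 -m handwheel '[{"dx":0,"dy":0,"dz":0,"wx":0,"wy":0,"wz":0,"claw":16},{"dx":0,"dy":0,"dz":0,"wx":0,"wy":0,"wz":0,"claw":17},{"dx":0,"dy":0,"dz":0,"wx":0,"wy":0,"wz":0,"claw":18},{"dx":0,"dy":0,"dz":0,"wx":0,"wy":0,"wz":0,"claw":20}]'; python3 -m handwheel '[{"dx":0,"dy":0,"dz":0,"wx":0,"wy":0,"wz":0,"claw":25},{"dx":0,"dy":0,"dz":0,"wx":0,"wy":0,"wz":0,"claw":35},{"dx":0,"dy":0,"dz":0,"wx":0,"wy":0,"wz":0,"claw":50},{"dx":0,"dy":0,"dz":0,"wx":0,"wy":0,"wz":0,"claw":60}]'
python3 - <<'E'
from h import *
st(); f=grab("wrist"); np.savez("w12.npz",**f)
for n in ("w3","w12"):
    im=dict(np.load(n+".npz"))["frame"].astype(int); bl=(im[...,0]-im[...,2]>50)
    print(n,[(y,)+tuple(280+np.nonzero(bl[y,280:375])[0][[0,-1]]) for y in range(280,420,20) if bl[y,280:375].any()])
E
```

```text
clock: 23.55
position: [0.5303, 0.0327, 0.0702]
tool_rot: [-3.142, -0.0, 2.982]
force: [0.4, 0.9, -0.8]
grip_width: 0.0131
finger_force: 29.2
clock: 24.05
position: [0.5303, 0.0326, 0.0702]
tool_rot: [-3.142, -0.0, 2.982]
force: [0.4, -1.1, -0.2]
grip_width: 0.0172
finger_force: 0.0
clock: 24.55
position: [0.5303, 0.0326, 0.0703]
tool_rot: [-3.142, 0.0, 2.982]
force: [0.1, -1.3, 0.5]
grip_width: 0.0508
finger_force: 0.0
{'clock': 24.55, 'qpos': [-0.2227, 0.6136, 0.0678, 1.9715, -0.0736, 0.5588, 1.3061], 'position': [0.5303, 0.0326, 0.0703], 'tool_rot': [-3.1415, 0.0, 2.9817], 'force': [0.0523, -1.2798, 0.5463], 'moment': [-0.0405, 0.0329, -0.0158], 'grip_width': 0.0508, 'finger_force': 0.0}
w3 [(280, np.int64(311), np.int64(343)), (300, np.int64(308), np.int64(346)), (320, np.int64(306), np.int64(349)), (340, np.int64(306), np.int64(349)), (360, np.int64(306), np.int64(348)), (380, np.int64(306), np.int64(347)), (400, np.int64(306), np.int64(346))]
w12 [(280, np.int64(310), np.int64(339)), (300, np.int64(306), np.int64(343)), (320, np.int64(304), np.int64(345)), (340, np.int64(303), np.int64(346)), (360, np.int64(304), np.int64(345)), (380, np.int64(304), np.int64(345)), (400, np.int64(305), np.int64(344))]
```

The key now stands upright, as in the original picture. Lifting away.

```bash
python3 -m handwheel '[{"dx":0,"dy":0,"dz":0,"wx":0,"wy":0,"wz":0,"claw":75},{"dx":0,"dy":0,"dz":-2,"wx":0,"wy":0,"wz":0,"claw":90},{"dx":0,"dy":0,"dz":-4,"wx":0,"wy":0,"wz":0,"claw":100},{"dx":0,"dy":0,"dz":-5,"wx":0,"wy":0,"wz":0,"claw":100},{"dx":0,"dy":0,"dz":-5,"wx":0,"wy":0,"wz":0,"claw":100},{"dx":-3.8,"dy":0.2,"dz":0,"wx":0,"wy":0,"wz":0,"claw":100},{"dx":-3.8,"dy":0.2,"dz":0,"wx":0,"wy":0,"wz":0,"claw":100}]';python3 -m handwheel '[{"dx":0,"dy":0,"dz":0,"wx":0,"wy":0,"wz":0,"claw":100},{"dx":0,"dy":0,"dz":0,"wx":0,"wy":0,"wz":0,"claw":100}]'
python3 - <<'E'
from h import *
f=grab("wrist"); np.savez("w13.npz",**f)
for n in ("w2","w11","w13"):
    f=dict(np.load(n+".npz")); im=f["frame"].astype(int)
    m=(im[...,0]-im[...,2]>50)&(im[...,0]-im[...,1]>30); m[:,:290]=0;m[:,360:]=0;m[:60]=0;m[165:]=0
    v,u=np.nonzero(m); print(n,u.min(),u.max(),v.min(),v.max(),u.mean(),v.mean(),m.sum(),np.round(proj(f,[.5307,.0331,.106]),1))
E
```

```text
clock: 25.48
position: [0.6072, 0.0246, 0.2314]
tool_rot: [3.141, 0.002, 2.982]
force: [-0.6, 0.4, -0.3]
grip_width: 0.0853
finger_force: 0.0
clock: 25.72
position: [0.6054, 0.0245, 0.2299]
tool_rot: [-3.141, -0.001, 2.982]
force: [0.5, 0.0, 0.0]
grip_width: 0.0856
finger_force: 0.0
w2 308 329 81 144 318.7251552795031 112.29270186335404 1288 [318.9 113.9]
w11 318 341 82 146 330.01038575667656 113.50445103857567 1348 [320.6 114.7]
w13 308 329 83 147 318.7585943468296 114.76317799847212 1309 [320.6 115.6]
```

```bash
python3 -c "
from h import *
print(job_done())"
```

```text
the job is handed in; nothing more can be done
None
```

I loosened the nut clockwise at roughly 6–9.5 N until its red line met the hub's (within about 0.03 rad), put the blue key back upright on its stand's floor, and handed the job in at about 26 s; the dish was never moved near but my last check couldn't find it, the rack and dropper hadn't moved, and I viewed 12 pictures, two over the limit.

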